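# Seat the triangular inlay and start the setting timer

## Task

On the tile panel, gently press the triangular inlay down with the fingertips until it is fully home, about flush with the panel like a finished tile; then press the large start key of the bench timer all the way down and let it come up again. Leave the square and round inlays and the timer's small key unpressed, do not pick up or move anything else, and finish with the robot clear of everything.

Things in the scene. Friction and masses are not known exactly. Their poses are not given: they have to be found in the camera images.
- panel: square tile panel fixed to the bench, turned any way round, 224 x 224 mm at its plywood foot; its flat plaster face is 32 mm above the bench. Origin at the centre of its underside, z up. Three terracotta inlays stand proud of the face: triangle at panel x, y = (-50, 50) mm, square at (50, 50), disc at (50, -50); a jar stands near (-61, -61), a steel weight at the centre
- triangle_top (a point): centre of the top face of the triangular inlay: terracotta, equilateral, sides 69 mm (inscribed circle radius 20 mm), a corner towards the panel's +x. It begins 7 to 9 mm above the panel's face; fully home it is 1 mm above it. It only slides straight down, stays at the depth it is left at, resists with about 4 N while sliding and meets a hard stop when home; over 40 N would crack it
- triangle (a joint): how far the triangular inlay is pushed down, in m: starts between 0 and 0.002, fully home 0.008
- square_top (a point): centre of the top face of the square inlay, 48 x 48 mm, also 7 to 9 mm proud. Same terracotta as the others. Loose fit: it only slides straight down and stays at the depth it is left at. Leave alone
- square (a joint): how far the square inlay is pushed down, in m: starts between 0 and 0.002; to be left there
- disc_top (a point): centre of the top face of the round inlay, 50 mm in diameter, also 7 to 9 mm proud. Same terracotta as the others. Loose fit: it only slides straight down and stays at the depth it is left at. Leave alone
- disc (a joint): how far the round inlay is pushed down, in m: starts between 0 and 0.002; to be left there
- timer: bench timer, a grey box fixed to the bench, 80 x 160 mm and 36 mm tall, long side along its y, with a small screen in the middle of its top; origin at the centre of its underside on the bench. The large start key is at its +y end (48 mm from the centre), the small key at its -y end (52 mm from the centre)
- start_top (a point): centre of the top of the large round start key, 36 mm in diameter, in a low black collar 52 mm wide; its top is 58 mm above the bench, and 10 mm above the collar. It travels 6 mm straight down against a spring: 1.5 N at first, 5 N fully down, then a hard stop
- start (a joint): how far the start key is pressed, in m: 0 up, 0.006 fully down; it springs back
- zero_top (a point): centre of the top of the small round key, 16 mm in diameter, at the other end of the timer, top 58 mm above the bench. Leave alone
- zero (a joint): how far the small key is pressed, in m: 0 up, 0.006 fully down
- jar: glue jar with lid, 34 mm in diameter, 34 mm tall, standing on the panel; origin at the centre of its underside
- weight: small steel conservator's weight with a waisted top, 28 mm in diameter, 30 mm tall, standing in the middle of the panel; origin at the centre of its underside
- tweezers: bamboo tweezers, 160 x 16 mm, 6 mm thick, lying on the bench between panel and timer; origin at the middle of the underside, long axis x
- folder: wooden smoothing spatula, 150 x 22 mm, 6 mm thick, lying on the bench; origin at the middle of the underside, long axis x
- scissors: scissors, about 175 x 68 mm, 8 mm thick, lying on the bench; origin near the pivot, blades towards their x
- bottle: bottle, 60 mm in diameter, 130 mm tall; origin at the centre of its underside
- beaker: open glass beaker, 68 mm in diameter, 75 mm tall; origin at the centre of its underside
- brush: paint brush, 170 mm long, lying on the bench along its x axis; origin on its underside

How it is judged:
On the way, in this order (a step that is already met when the one before it is completed fails the run):
1. the triangular inlay is pressed home by the fingers (value of joint triangle above 0.0066 m and contact force between the fingers and panel above 0.3 N), for 0.04 s.
2. the start key is pressed down (value of joint start above 0.0045 m), for 0.03 s.
3. the start key is let up (value of joint start below 0.0012 m), for 0.1 s.
At the end, for the whole second after the job is handed in: the triangular inlay is within 1.5 mm of fully home, the square and round inlays are still proud (pushed down less than 3.5 mm in all), both timer keys are up, and every loose thing is at rest within 20 mm of where it began (value of joint triangle above 0.0065 m and value of joint each of square, disc below 0.0035 m and value of joint each of start, zero below 0.0012 m and distance of each of jar, weight, tweezers, folder, scissors, bottle, beaker, brush from where it was at the start of the episode below 0.02 m and linear speed of each of jar, weight, tweezers, folder, scissors, bottle, beaker, brush below 0.02 m/s); the robot touches nothing.
It fails at once if the start key is pressed before the triangular inlay is home (value of joint start above 0.003 m and value of joint triangle below 0.006 m).
It fails at once if the square or round inlay is pressed in (value of joint any of square, disc above 0.0035 m).
It fails at once if the timer's small key is pressed (value of joint zero above 0.002 m).
It fails at once if the panel or an inlay is pressed harder than 40 N (contact force between any of the fingers, the arm and panel above 40 N).
It fails at once if a loose thing is moved more than 20 mm or lifted (distance of any of jar, weight, tweezers, folder, scissors, bottle, beaker, brush from where it was at the start of the episode above 0.02 m).
It also fails if it takes over 38 s, if anything falls off the work surface, if the arm or the gripper's body presses on something with over 40 N, if the wrist force passes 120 N, or if a joint passes its speed limit or range.

## Robot

A 7-joint arm with a two-finger parallel gripper is mounted at the origin on the work surface. World frame = base frame: x ahead of the robot, y to its left, z up, the work surface at z = 0. Lengths are in m, angles in rad, forces in N, time in s.
With the tool pointing down it reaches from about 0.4 to 0.875 m from the base axis. Payload 6.5 kg.
Tool frame: the origin (TCP) lies at the very end of the fingers, on their centre line; the grasp point (between the pads) lies manip.grasp_offset behind it (manip.grasp_offset is the distance from the TCP to the grasp point, in m); x points along the fingers, z is the direction in which the jaws open and shut, and the axes are right-handed (so a half turn about x gives the same grasp; the last joint's range is limited). The gripper opens to 85 mm and grips with 20 to 120 N. Pads are 22 mm wide; open, the fingers measure 114 mm over their backs; the gripper's body (76 mm by 85 mm) begins 54 mm behind the grasp point. The pads swing forward as they close: fully open they stand 13 mm farther back than shut.
Start: joints at [-1.409, 0.536, -0.004, 1.538, 0.003, 1.067, -0.071], TCP at [0.147, 0.633, 0.231] pointing down, gripper open.
Joint ranges: [-2.7, 2.7], [-0.37, 2.16], [-1.27, 1.26], [0.24, 2.4], [-1.31, 4.45], [0.19, 1.91], [-2.76, 2.76]. Speed limits (rad/s): [2.39, 2.39, 3.14, 3.14, 3.14, 3.14, 3.14].

## Interface

Orientations are given as a unit quaternion [x, y, z, w].
In Python, from workcell import sensors, vision, manip gives the robot as it stands. The module is installed in compiled form; this text tells all that it offers.
- The arm moves only by the shell command python3 -m handwheel 'ROWS' [OPENING] [FORCE]. ROWS is JSON, one flat list of numbers, 4 for each row, row after row: the shift along the tool's x, y, z in cm, then the turn about the tool's x in rad. In form: [tx, ty, tz, spin, tx, ty, tz, spin, ...]. A call has 1 to 20 rows; each row shifts and turns the commanded pose from where the row before left it, along the tool's axes as they then stand; what a row does not reach is not made up. A row lasts 1/12 s, in which the tool goes at most 41.7 mm and 7.16 degrees, less where a joint would pass 70% of its speed; a pose out of reach is approached as far as the arm can. A call with a gripper value outside its range is refused whole. OPENING is the closure, from 0 (fully open) to 1 (shut), set as the call begins (- or left out, the last holds). The fingers move at their own pace and stop on an object; FORCE is the grip in N (left out, the last holds). Time passes only in rows, so rows that do not move let the fingers close. It gives the time, the measured TCP pose, the force and the opening at its end, in the units of the state.
- sensors.sense(): the state, without advancing time (a new reading comes with each control period).
- vision.camera(name): name is "scene" or "side" or "wrist"; returns a dict with "image" (384x512x3 uint8, red, green, blue), "K" (3x3 intrinsics, pixels), "eye" and "attitude" of the camera in the world. Camera axes: x right, y down, z forward; pixel columns grow to the right and rows downward; lengths in m; the calibration is good to about 2 mm. The wrist camera is an equidistant fisheye: a pixel r from the principal point sees the ray r / f radians off the axis. A picture is of the moment at which its call begins. There is no depth.
- manip.job_done(): hands the job in, once; it reports no verdict.
The state is a dict: "time_s": time; "joints": joint angles; "dq": joint speeds; "joint_efforts": joint torques, N m; "tool_pos": TCP position; "eef_rot": TCP orientation; "contact_force": force on the tool from outside, world axes, zero at the start; "torque": the same for the moment, N m; "finger_gap": finger opening in m.
Only numpy, scipy, OpenCV 4.12 (cv2) and the standard library are available. Lean on these libraries where they do the work, as an engineer would, in place of code of your own. Each camera call takes 0.05 s, during which the arm holds its last target. There are 200 camera calls.

## Working session

There is one attempt and no reset: what is moved stays moved. The work goes in short steps, Python scripts to look and compute and a shell command to move; the robot and the scene stay as the last step left them, time stands still between calls to the robot, and variables do not carry over. Pictures are saved under pics/ and viewed, about 8 in all and at most 12, crops included, and the job is handed in when it is done.

```bash
mkdir -p pics; cat > h.py <<'E'
import numpy as np, cv2
from scipy.spatial.transform import Rotation as R
from workcell import sensors, vision, manip
def rot(a):
    a=np.array(a,float)
    return a if a.shape==(3,3) else R.from_quat(a).as_matrix()
def ray(c,u,v,fish=False):
    K=np.array(c["K"]);x=(u-K[0,2])/K[0,0];y=(v-K[1,2])/K[1,1]
    if fish:
        t=np.hypot(x,y);d=np.array([x/t*np.sin(t),y/t*np.sin(t),np.cos(t)]) if t>1e-9 else np.array([0,0,1.])
    else: d=np.array([x,y,1.])
    return np.array(c["eye"]),rot(c["attitude"])@d
def plane(c,u,v,z,fish=False):
    e,d=ray(c,u,v,fish);return e+d*(z-e[2])/d[2]
E
python3 - <<'E'
from h import *
import pickle
s=sensors.sense();print(s)
C={n:vision.camera(n) for n in("scene","side","wrist")}
pickle.dump(C,open("c0.pkl","wb"))
for n,c in C.items():
    print(n,c["K"],c["eye"],c["attitude"]);cv2.imwrite(f"pics/{n}0.png",cv2.resize(c["image"][:,:,::-1],(768,576)))
print(manip.grasp_offset)
E
```

```text
{'time_s': 0.0, 'joints': array([-1.40919022,  0.53716765, -0.00444458,  1.53885038,  0.0025973 ,
        1.06729954, -0.07118392]), 'dq': array([ 2.27174259e-03,  1.98743925e-03, -8.87006954e-04,  8.58888311e-04,
        1.51211563e-03,  5.02792129e-05,  3.23000417e-04]), 'joint_efforts': array([-6.91998848e-04, -5.83389723e+01,  1.04786463e+00, -2.59113747e+01,
        1.22153544e-02,  9.30326816e-03, -6.66693026e-06]), 'tool_pos': array([0.14666915, 0.63259861, 0.23042094]), 'eef_rot': array([-0.44036748,  0.55401618,  0.43954614,  0.55312001]), 'contact_force': array([ 0.08320613,  0.61889829, -0.55401474]), 'torque': array([-0.02527982, -0.0073098 ,  0.00052801]), 'finger_gap': 0.085354726004473}
scene [[489.20671765   0.         259.72233323]
 [  0.         489.20671765 193.98138436]
 [  0.           0.           1.        ]] [1.55210151 0.46468192 1.00298382] [ 0.47737251  0.77793196 -0.34709704 -0.21554813]
side [[403.61830632   0.         256.66392885]
 [  0.         403.61830632 189.76471188]
 [  0.           0.           1.        ]] [ 0.1118209  -0.46420756  0.83323576] [ 0.86182491 -0.36040276  0.14117744 -0.32777524]
wrist [[297.31863964   0.         250.61657515]
 [  0.         297.31863964 192.70519535]
 [  0.           0.           1.        ]] [0.07606605 0.64902566 0.37371329] [0.77448916 0.61580869 0.08987974 0.11343645]
0.0187
```

View pics/scene0.png

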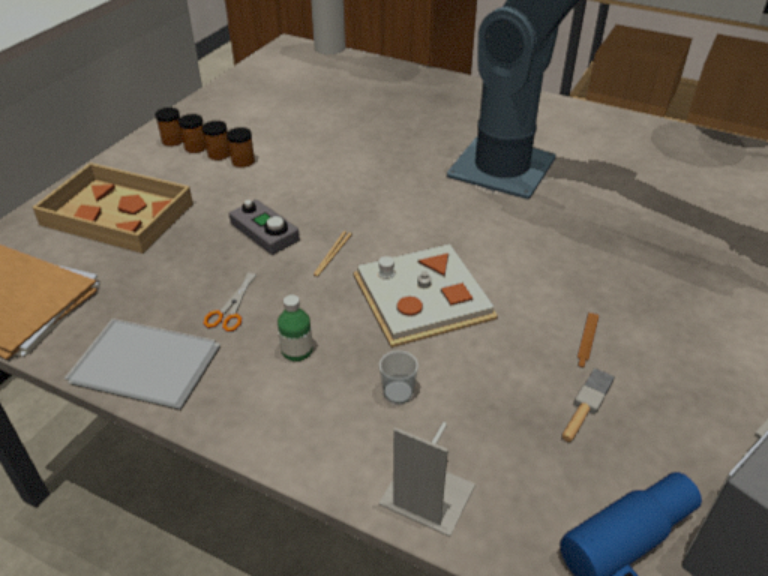

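View pics/wrist0.png

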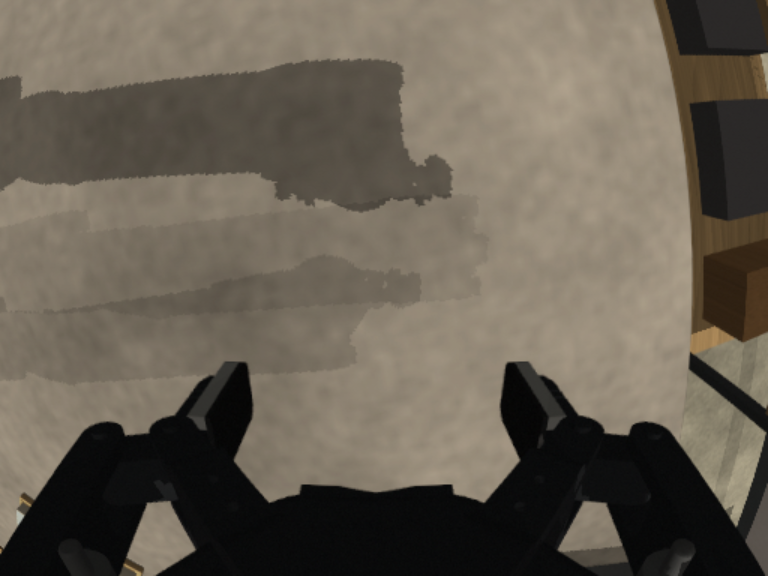

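The scene view shows the panel: triangle at about (437,262), square (457,294), disc (410,305), jar (386,266) and weight (425,280). The timer's large key is at (276,225) and its small key at (249,205). The wrist view shows only bare bench.

```bash
python3 - <<'E'
from h import *
import pickle
C=pickle.load(open("c0.pkl","rb"))
def blobs(n):
    c=C[n];h=cv2.cvtColor(c["image"],cv2.COLOR_RGB2HSV)
    m=cv2.inRange(h,(0,110,70),(16,255,255))
    k,l,st,ce=cv2.connectedComponentsWithStats(m)
    for i in range(1,k):
        if st[i,4]>25: print(n,st[i],ce[i].round(1),plane(c,*ce[i],.040).round(3))
blobs("scene");blobs("side")
c=C["scene"]
for nm,p in dict(start=(276,223),zero=(249,203)).items(): print(nm,plane(c,p[0]/1.5,p[1]/1.5,.058).round(3))
E
```

```text
scene [155   0  18  40 260] [162.9  18.9] [-0.349 -1.027  0.04 ]
scene [173   0  13  29 172] [178.7  14. ] [-0.436 -0.992  0.04 ]
scene [239   0  15  36 218] [246.8  18.3] [-0.545 -0.663  0.04 ]
scene [263   0  11  19  80] [267.6   8. ] [-0.712 -0.631  0.04 ]
scene [230   9   6  23  67] [231.5  21.1] [-0.481 -0.714  0.04 ]
scene [276   8  10  36 115] [279.9  25.8] [-0.538 -0.48   0.04 ]
scene [ 389   17   72   61 2335] [422.9  46.7] [-0.626  0.185  0.04 ]
scene [ 456   23   56   71 2271] [487.9  60.3] [-0.622  0.463  0.04 ]
scene [257  27   4  11  26] [258.3  32. ] [-0.428 -0.54   0.04 ]
scene [105  81  13  14 100] [110.9  86.2] [ 0.288 -0.823  0.04 ]
scene [122  84  12  15 103] [127.2  90.7] [ 0.287 -0.744  0.04 ]
scene [137  90  13  14 102] [142.8  95.6] [ 0.289 -0.668  0.04 ]
scene [153  95  14  13 106] [159.2 100.2] [ 0.288 -0.593  0.04 ]
scene [ 61 122  16  12  97] [ 67.1 125.9] [ 0.576 -0.778  0.04 ]
scene [ 79 130  19  13 183] [ 87.1 135.7] [ 0.59  -0.676  0.04 ]
scene [101 131  14  14  85] [105.9 137.2] [ 0.568 -0.613  0.04 ]
scene [ 49 136  18  12 147] [ 57.8 141.3] [ 0.66  
[... 499 characters left out ...]
89.4] [0.765 0.399 0.04 ]
side [ 40  37  28  28 230] [53.4 52.1] [0.579 1.06  0.04 ]
side [186 115  21  11  56] [196.1 120.3] [0.696 0.366 0.04 ]
side [127 146  41  29 241] [146.5 160.5] [0.483 0.326 0.04 ]
side [205 187  19  15 247] [213.6 193.6] [0.533 0.099 0.04 ]
side [243 186  19  14 207] [251.7 192.4] [0.607 0.032 0.04 ]
side [199 212  28  20 271] [212.8 224.2] [0.466 0.026 0.04 ]
side [376 221  14  15 116] [382.6 227.8] [ 0.75  -0.276  0.04 ]
side [391 228  15  15 125] [398. 235.] [ 0.758 -0.314  0.04 ]
side [253 247  19   4  33] [261.2 249. ] [ 0.497 -0.108  0.04 ]
side [489 344  23  37 197] [505.8 364.8] [ 0.637 -0.622  0.04 ]
start [ 0.521 -0.327  0.058]
zero [ 0.486 -0.422  0.058]
```

View pics/side0.png

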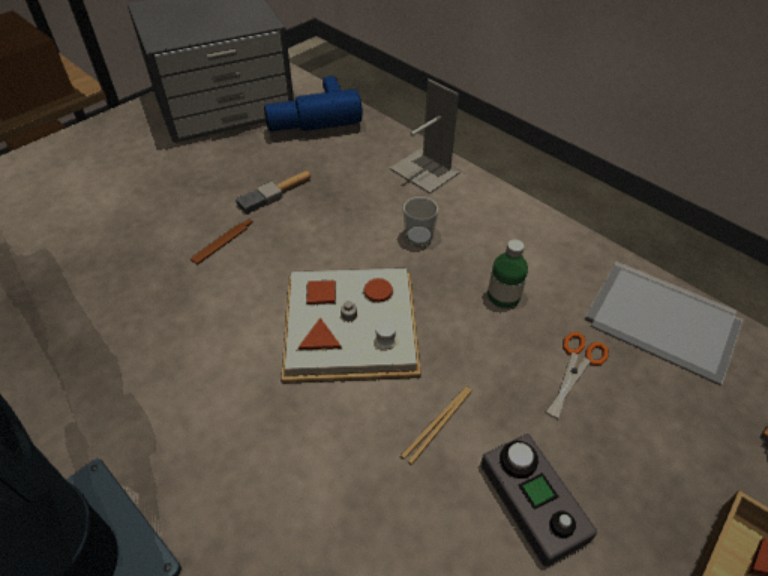

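The side view agrees with the scene view. It shows the triangle at (320,337), the start key with the large collar at (519,456), and the small key at (563,523). I'll work out the rows now.

```bash
python3 - <<'E'
from h import *
import pickle
C=pickle.load(open("c0.pkl","rb"));c=C["side"]
for p in((519,456),(563,522)): print(plane(c,p[0]/1.5,p[1]/1.5,.058).round(3))
s=sensors.sense();M=rot(s["eef_rot"]);print(M.round(3))
d=np.array([.4665,.0265,.15])-s["tool_pos"];print(M.T@d*100)
E
```

```text
[ 0.515 -0.334  0.058]
[ 0.481 -0.428  0.058]
[[-0.    -0.974  0.226]
 [-0.001  0.226  0.974]
 [-1.    -0.    -0.001]]
[  8.13458817 -44.8387925  -51.83224725]
```

```bash
python3 -m handwheel '[0,-2.5,-2.9,0,0,-2.5,-2.9,0,0,-2.5,-2.9,0,0,-2.5,-2.9,0,0,-2.5,-2.9,0,0,-2.5,-2.9,0,0,-2.5,-2.9,0,0,-2.5,-2.9,0,0,-2.5,-2.9,0,0,-2.5,-2.9,0,0,-2.5,-2.9,0,0,-2.5,-2.9,0,0,-2.5,-2.9,0,0,-2.5,-2.9,0,0,-2.5,-2.9,0,0,-2.5,-2.9,0,0,-2.4,-2.7,0,0,-2.4,-2.7,0,0,0,0,0,0,0,0,0]' 1 40
python3 - <<'E'
from h import *
import pickle
s=sensors.sense();print(s["tool_pos"],s["finger_gap"],s["contact_force"])
c=vision.camera("wrist");pickle.dump(c,open("c1.pkl","wb"))
cv2.imwrite("pics/w1.png",cv2.resize(c["image"][:,:,::-1],(768,576)))
h=cv2.cvtColor(c["image"],cv2.COLOR_RGB2HSV);m=cv2.inRange(h,(0,110,70),(16,255,255))
k,l,st,ce=cv2.connectedComponentsWithStats(m)
for i in range(1,k):
    if st[i,4]>60: print(st[i],ce[i].round(1),plane(c,*ce[i],.04,True).round(4))
M=rot(s["eef_rot"]);print(M.round(3));print(M.T@(np.array([.4665,.0265,.06])-s["tool_pos"])*100)
E
```

```text
time_s: 1.82
tool_pos: [0.4666, 0.0255, 0.2312]
eef_rot: [-0.439, 0.555, 0.439, 0.554]
contact_force: [0.4, 0.8, -0.7]
finger_gap: -0.0003
[0.46664972 0.02549011 0.2312086 ] -0.00026113813582487387 [ 0.3817981   0.78575141 -0.6712972 ]
[458  95  21  94 891] [469.  138.7] [0.4871 0.3287 0.04  ]
[ 223  135   58   51 1556] [251.  168.1] [0.4648 0.0265 0.04  ]
[ 297  183   51   50 1391] [322.1 207.5] [0.5317 0.0995 0.04  ]
[476 239  13  38 153] [481.9 257.8] [0.6916 0.3673 0.04  ]
[281 255  18  23 281] [290.1 265.5] [0.6016 0.0465 0.04  ]
[  0 367  50  17 627] [ 20.6 376.6] [ 0.8315 -0.6572  0.04  ]
[[-0.    -0.973  0.23 ]
 [-0.001  0.23   0.973]
 [-1.    -0.    -0.001]]
[17.12079635  0.0400448   0.10481731]
```

View pics/w1.png

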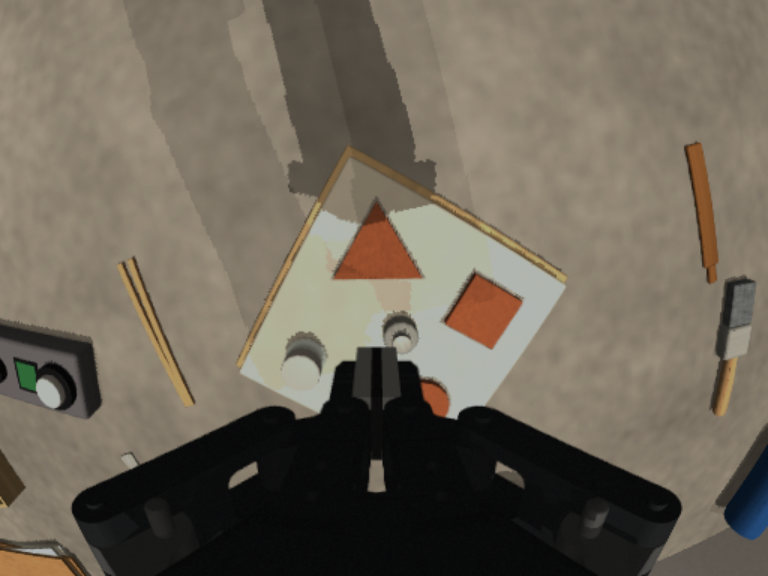

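The wrist view shows the triangle centred at about (377,252), which gives (0.465, 0.0265) and agrees with the other cameras. The fingers are shut above it, clear of the weight at (401,333). Next I descend to just above it.

```bash
python3 -m handwheel '[3,0.1,0.1,0,3,0,0,0,3,0,0,0,3,0,0,0,3,0,0,0,2,0,0,0,0.7,0,0,0,0,0,0,0,0,0,0,0]'
python3 -m handwheel '[0.1,0,0,0,0.1,0,0,0,0.1,0,0,0,0.1,0,0,0,0.1,0,0,0,0.1,0,0,0,0.1,0,0,0,0.1,0,0,0,0.1,0,0,0,0,0,0,0]'
```

```text
time_s: 2.62
tool_pos: [0.4656, 0.0295, 0.0549]
eef_rot: [-0.44, 0.553, 0.44, 0.553]
contact_force: [0.2, -0.2, 0.3]
finger_gap: -0.0001
time_s: 3.45
tool_pos: [0.4654, 0.0286, 0.0451]
eef_rot: [-0.44, 0.554, 0.44, 0.553]
contact_force: [0.5, -0.7, -0.6]
finger_gap: -0.0001
```

```bash
python3 -m handwheel '[0.1,0,-0.2,0,0.1,0,0,0,0.1,0,0,0,0.1,0,0,0,0.1,0,0,0,0.1,0,0,0,0.1,0,0,0,0.1,0,0,0,0,0,0,0]'
python3 -m handwheel '[0.1,0,0,0,0.1,0,0,0,0,0,0,0]'
```

```text
time_s: 4.2
tool_pos: [0.465, 0.0267, 0.0372]
eef_rot: [-0.44, 0.554, 0.44, 0.554]
contact_force: [0.8, -0.2, 1.0]
finger_gap: 0.0
time_s: 4.45
tool_pos: [0.4651, 0.0267, 0.0352]
eef_rot: [-0.44, 0.554, 0.44, 0.554]
contact_force: [-0.2, 0.1, 1.5]
finger_gap: -0.0004
```

```bash
python3 -m handwheel '[0.1,0,0,0,0.1,0,0,0]'
python3 -m handwheel '[0.05,0,0,0,0.05,0,0,0]'
```

```text
time_s: 4.62
tool_pos: [0.4651, 0.0267, 0.0333]
eef_rot: [-0.44, 0.554, 0.44, 0.554]
contact_force: [-1.3, 0.2, 3.1]
finger_gap: -0.0001
time_s: 4.78
tool_pos: [0.4651, 0.0267, 0.0329]
eef_rot: [-0.44, 0.554, 0.44, 0.554]
contact_force: [-5.0, -0.9, 22.4]
finger_gap: -0.0002
```

```bash
python3 -m handwheel '[0.05,0,0,0,0,0,0,0]'
```

```text
time_s: 4.95
tool_pos: [0.4651, 0.0267, 0.0329]
eef_rot: [-0.44, 0.553, 0.44, 0.554]
contact_force: [-5.8, -1.3, 22.7]
finger_gap: 0.0
```

The inlay has reached its hard stop at 33 mm with 22 N. I'll retreat and move above the start key.

```bash
python3 -m handwheel '[-1,0,0,0,-3,0,0,0,-3,0,0,0,-3,0,0,0,-2,0,0,0,0,-1.33,-3.37,0,0,-1.33,-3.37,0,0,-1.33,-3.37,0,0,-1.33,-3.37,0,0,-1.33,-3.37,0,0,-1.33,-3.37,0,0,-1.33,-3.37,0,0,-1.33,-3.37,0,0,-1.33,-3.37,0,0,-1.33,-3.37,0,0,0,0,0,0,0,0,0]'
python3 - <<'E'
from h import *
s=sensors.sense();M=rot(s["eef_rot"]);print(s["tool_pos"],M.round(3))
w=vision.camera("wrist");d=vision.camera("side")
a=w["image"];b=cv2.resize(d["image"][175:255,180:290],(512,372),interpolation=cv2.INTER_CUBIC)
im=np.vstack([a[:300],b])[:,:,::-1];cv2.imwrite("pics/w2.png",cv2.resize(im,None,fx=.89,fy=.89))
h=cv2.cvtColor(a,cv2.COLOR_RGB2HSV);m=cv2.inRange(h,(0,0,150),(180,50,255))
k,l,st,ce=cv2.connectedComponentsWithStats(m)
for i in range(1,k):
    if st[i,4]>40: print(st[i],ce[i].round(1),plane(w,*ce[i],.058,True).round(4))
E
```

```text
time_s: 6.37
tool_pos: [0.5176, -0.3344, 0.1515]
eef_rot: [-0.439, 0.555, 0.439, 0.554]
contact_force: [0.3, 0.5, -1.0]
finger_gap: 0.0003
[ 0.51757563 -0.33435019  0.15153058] [[-0.001 -0.973  0.23 ]
 [-0.001  0.23   0.973]
 [-1.     0.    -0.002]]
[    0     0   224   304 36224] [ 93.  118.1] [ 0.4187 -0.4518  0.058 ]
[304   0  32  44 656] [320.8  21.9] [ 0.39   -0.2468  0.058 ]
[  249     0   263   383 43400] [404.3 179.4] [ 0.5354 -0.1964  0.058 ]
[341   2  11  12  43] [345.9   7.9] [ 0.3804 -0.2221  0.058 ]
[ 455   37   57  185 4447] [492.3 141.3] [ 0.5192 -0.0801  0.058 ]
[131 176  15  16 185] [137.7 183.2] [ 0.4852 -0.4272  0.058 ]
[232 181  41  34 957] [253.1 198.8] [ 0.5216 -0.3332  0.058 ]
[247 307   8  12  73] [251.1 311.8] [ 0.6376 -0.3623  0.058 ]
[331 309  18  16 118] [339.7 316. ] [ 0.6697 -0.2737  0.058 ]
[154 310  18  15 105] [162.4 315.8] [ 0.6264 -0.4557  0.058 ]
[  4 356  64  28 974] [ 34.9 367.5] [ 0.7228 -0.7407  0.058 ]
[432 365  34  19 361] [449.  376.1] [ 0.8832 -0.0976  0.058 ]
```

View pics/w2.png

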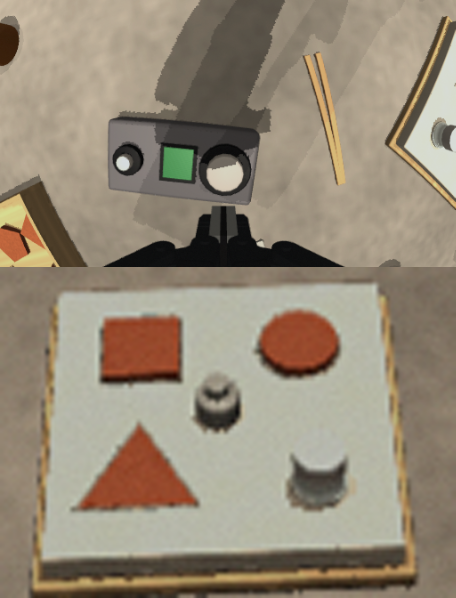

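The side crop shows the triangle flush with no side wall visible, while the square and disc are still proud and the weight and jar are in place. The wrist view puts the start key at (225,170) in the composite, about (0.521, -0.333), so the TCP is within 4 mm. Now I press it.

```bash
python3 -m handwheel '[2.5,-0.3,0,0,2.5,0,0,0,2,0,0,0,1.5,0,0,0,0.3,0,0,0,0.1,0,0,0,0,0,0,0]'
python3 -m handwheel '[0.2,0,0,0,0.2,0,0,0,0.2,0,0,0,0.2,0,0,0,0.1,0,0,0,0,0,0,0]'
```

```text
time_s: 7.05
tool_pos: [0.522, -0.3316, 0.0634]
eef_rot: [-0.44, 0.553, 0.44, 0.554]
contact_force: [0.3, -0.1, 1.1]
finger_gap: 0.0001
time_s: 7.55
tool_pos: [0.5221, -0.3326, 0.0541]
eef_rot: [-0.44, 0.553, 0.44, 0.554]
contact_force: [1.1, 1.0, 2.9]
finger_gap: -0.0001
```

```bash
python3 -m handwheel '[0.1,0,0,0,0.1,0,0,0,0.05,0,0,0,0,0,0,0]'
```

```text
time_s: 7.88
tool_pos: [0.5221, -0.3326, 0.0521]
eef_rot: [-0.44, 0.553, 0.44, 0.554]
contact_force: [-0.1, -0.1, 9.4]
finger_gap: -0.0002
```

The key is at its hard stop: 52.1 mm and 9.4 N, above the 5 N spring force. I'll lift clear and check.

```bash
python3 -m handwheel '[-0.5,0,0,0,-1,0,0,0,-3,0,0,0,-3,0,0,0,-3,0,0,0,-3,0,0,0,0,0,0,0,0,0,0,0,0,0,0,0]'
python3 - <<'E'
from h import *
d=vision.camera("side")["image"];w=vision.camera("scene")["image"]
im=np.vstack([cv2.resize(d[100:384,150:450],(600,300)),cv2.resize(w[100:300,100:450],(600,300))])
cv2.imwrite("pics/f.png",im[:,:,::-1]);print(sensors.sense()["contact_force"])
E
```

```text
time_s: 8.63
tool_pos: [0.5207, -0.3319, 0.1858]
eef_rot: [-0.439, 0.554, 0.44, 0.553]
contact_force: [-0.5, -0.1, -0.2]
finger_gap: 0.0001
[ 0.54184062  0.48939885 -0.9979278 ]
```

View pics/f.png

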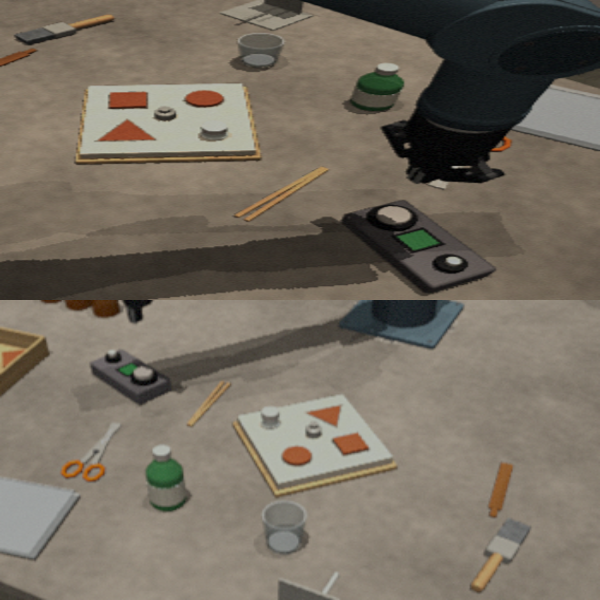

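The final views show the gripper well above the timer, both keys up, and every loose item where it started.

```bash
python3 -c "from workcell import manip; print(manip.job_done())"
```

```text
the job is handed in; nothing more can be done
None
```

The triangular inlay is pressed home and the start key was pressed and let up again. I handed the job in at about 9 s of the 38 s allowed; no verdict was reported.

- **Triangle:** I pressed it with the shut fingertips to its hard stop. The TCP read 32.9 mm against the expected 33 mm, and the highest force I read was about 24 N, under the 40 N limit. A side view afterwards showed it flush, with the square and disc still proud.
- **Start key:** I pressed it to its stop. The TCP read 52.1 mm against the expected 52 mm, with 9.4 N. I then lifted to 186 mm, where the force was back to noise.
- **Final pictures:** Both timer keys looked up, the loose things looked where they began, and the robot was clear of everything. I judged this by eye and did not measure it again.
- **Disagreements:** The cameras differed by about 2 mm on the triangle and 7 mm on the start key. For the key I used the close wrist view. None of my checks failed.

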